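Close the water bath and hold the contact thermometer on its lid

TASK

Lower the water bath's open lid fully shut without slamming it; then take the contact thermometer out of its stand and set its sprung tip inside the ring marked on the sloping lid. Hold it square to the sloping surface, pressed lightly so that the sprung tip is about halfway in, and finish while still holding it there in the gripper, touching the lid with nothing but the tip. Leave the other things on the bench where they are.

Things in the scene. Friction and masses are not known exactly. Their poses are not given: they have to be found in the camera images.
- bath: Stainless steel water bath fixed to the bench, 200 (x) x 240 (y) x 90 mm without its lid, open box with tubes inside; origin at the centre of its underside, z up, front (-x) with a black control panel. It stands left or right on the bench, slightly turned.
- lid (a joint): Angle of the bath's steel lid, rad: 0 fully shut (at a stop), grows as its front edge rises; starts at 0.75 to 1.15, at most 1.3. Mass about 0.6 kg. A friction hinge (about 1 N m) keeps it wherever it is left; 1 to 6 N pressed down near the front edge closes it. The black vent cap (diameter 26, 12 mm high) is 60 mm in front of the hinge, 65 mm to bath +y.
- lid_hinge (a point): Middle of the lid's hinge line (along the bath's y), 100 mm behind (+x) the bath's centre, 90 mm above the bench. The frame moves with the lid; shut, its axes are the bath's. The lid's top is a plane, shut sloping 15 degrees, low at the front: 16 mm above the hinge at the front edge (200 mm in front of the hinge), 70 mm above it at the hinge; full width 240 mm.
- lid_handle (a point): Middle of the black bar handle on the lid's front edge, bar 100 mm long along the bath's y, standing 35 mm out of the front face; shut, it lies 238 mm in front of the hinge and 8 mm above hinge height. Moves with the lid.
- spot (a point): Centre of the black ring (22 mm inside, 28 mm outside diameter, printed, flat) on the lid's outer surface. Its z axis is the outward normal of that surface, its y axis the bath's y, its x axis up the slope. Shut, it is 105 mm in front of the hinge, 55 mm to the bath's -y side, 41.5 mm above hinge height. Moves with the lid.
- stand: White plastic block, 60 x 60 x 60 mm, fixed to the bench, with one vertical hole of 19 mm diameter, 54 mm deep, in the middle of its top; origin at the centre of its underside. The thermometer stands in it.
- probe: Contact thermometer, about 150 g, 137 mm long, standing upright, tip down, in the stand: a grey handle of rectangular section 30 (its x) x 26 (its y) mm from 45 to 137 mm above the tip end, below it a steel sleeve of 14 mm diameter (24 to 46 mm) and the sprung tip. The handle's foot rests on the stand's top. Origin at the tip end (tip out), z axis from tip to handle.
- probe_tip (a joint): How far the sprung tip is pressed in, m: 0 fully out, 0.010 fully in. The spring gives 0.4 N at the start and 4.4 N fully in (400 N/m).
- tip_end (a point): Centre of the flat round end of the steel sprung tip, 10 mm in diameter; it moves with the tip.
- balance: White bench balance, 200 x 230 x 62 mm, fixed, with a round steel pan; bystander. It stands on the other side from the bath. Origin at the centre of its underside.
- weight: Steel knobbed weight, diameter 36, height 58 mm, on the balance's pan; bystander. Origin at the centre of its underside.
- jar: Clear jar, diameter 58, height 82 mm; bystander standing in line with the stand. Origin at the centre of its underside.
- beaker: Small steel beaker, diameter 56, height 75 mm; bystander in line with the stand. Origin at the centre of its underside.
- bottle: White bottle, diameter 70, height 170 mm, at the right; bystander. Origin at the centre of its underside.
- bowl: White bowl, diameter 120, height 50 mm, at the left; bystander. Origin at the centre of its underside.
- scoop: White spoon, about 200 mm long, lying at the right front; bystander.
Things that resemble listed ones, but are neither listed nor needed, are in the scene too. Leave any green or red look-alike of the stand alone.

How it is judged:
By the outcome, as a careful person would: the job done as asked, in the order asked, and still so for the second after the job is handed in, while the arm keeps its last pose, push and grip.
It also fails if it takes over 67 s, if anything falls off the work surface, if the arm or the gripper's body presses on something with over 40 N, if the wrist force passes 120 N, or if a joint passes its speed limit or range.

ROBOT

A 6-joint arm with a two-finger parallel gripper is mounted at the origin on the work surface. World frame = base frame: x ahead of the robot, y to its left, z up, the work surface at z = 0. Lengths are in m, angles in rad, forces in N, time in s.
With the tool pointing down it reaches from about 0.4 to 0.825 m from the base axis. Payload 7 kg.
Tool frame: the origin (TCP) lies at the very end of the fingers, on their centre line; the grasp point (between the pads) lies ctrl.grip_point_offset behind it (ctrl.grip_point_offset is the distance from the TCP to the grasp point, in m); z points along the fingers, y is the line along which they close (so a half turn about z gives the same grasp; the last joint's range is limited). The gripper opens to 88 mm and grips with 3 to 60 N. Pads are 19 mm wide; open, the fingers measure 130 mm over their backs; the gripper's body (78 mm by 193 mm) begins 47 mm behind the grasp point.
Start: joints at [-0.895, 0.359, 0.012, 0, -1.224, -0.288], TCP at [0.255, -0.625, 0.2] pointing down, gripper open.
Joint ranges: [-3.07, 3.07], [-1.43, 2.12], [-1.02, 1.25], [-3.03, 1.67], [-3.05, -0], [-3.03, 3.03]. Speed limits (rad/s): [2.39, 2.39, 3.01, 3.14, 3.14, 3.14].

INTERFACE

Orientations are given as a rotation vector (axis times angle).
In Python, from cell import ctrl gives the robot as it stands. The module is installed in compiled form; this text tells all that it offers.
- The arm moves only by the shell command python3 -m crank 'ROWS' [FORCE]. ROWS is a JSON object whose one key "plan" holds a list of rows, each a list of 7 numbers: the turn, a rotation vector about the tool's x, y, z in rad, then the shift along the tool's x, y, z in units of 30 mm (1.0 is 30 mm), then the finger opening in mm, from 0 to 87.6. In form: {"plan": [[wx, wy, wz, x, y, z, grip], ...]}. A call has 1 to 10 rows; each row shifts and turns the commanded pose from where the row before left it, along the tool's axes as they then stand; what a row does not reach is not made up. A row lasts 1/12 s, in which the tool goes at most 41.7 mm and 7.16 degrees, less where a joint would pass 70% of its speed; a pose out of reach is approached as far as the arm can. A call is refused whole if a number of a shift passes 1 or a number of a turn 0.125, either way. A call with a gripper value outside its range is refused whole. The fingers move at their own pace and stop on an object; FORCE is the grip in N (left out, the last holds). Time passes only in rows, so rows that do not move let the fingers close. It gives the time, the measured TCP pose, the force, the opening and the grip force at its end, in the units of the state.
- ctrl.state(): the state, without advancing time (a new reading comes with each control period).
- ctrl.capture(name): name is "scene" or "top" or "wrist"; returns the picture (400x640x3 uint8, red, green, blue); there is no depth.
- ctrl.get_calibration(name): a dict with "intrinsics" (3x3 intrinsics, pixels), "rvec" (rotation vector, rad) and "tvec" (3), from world to camera coordinates, as OpenCV has them. Camera axes: x right, y down, z forward; pixel columns grow to the right and rows downward; lengths in m; the calibration is good to about 2 mm. A picture is of the moment at which its call begins: read the wrist's pose just before it. get_calibration takes no time and is no camera call; for the wrist camera it gives the pose at the moment of the call.
- ctrl.sign_off(): hands the job in; it is judged then, once.
The state is a dict: "time": time; "qpos": joint angles; "qd": joint speeds; "effort": joint torques, N m; "position": TCP position; "ee_rot": TCP orientation; "force": force on the tool from outside, world axes, zero at the start; "torque": the same for the moment, N m; "opening": opening from 0.0 (shut) to 1.0 (fully open); "grip_force": force on a finger pad.
Only numpy, scipy, OpenCV 4.12 (cv2) and the standard library are available. Lean on these libraries where they do the work, as an engineer would, in place of code of your own. Each camera call takes 0.05 s, during which the arm holds its last target. There are 200 camera calls.

## Working session

There is one attempt and no reset: what is moved stays moved. The work goes in short steps, Python scripts to look and compute and a shell command to move; the robot and the scene stay as the last step left them, time stands still between calls to the robot, and variables do not carry over. Pictures are saved under pics/ and viewed, at most 10 in all, crops included, and the job is handed in when it is done.

```bash
mkdir -p pics
python3 - <<'E'
from cell import ctrl
import cv2,numpy as np
s=ctrl.state();print({k:np.round(v,3).tolist() for k,v in s.items()},ctrl.grip_point_offset)
for n in("scene","top"):
    im=ctrl.capture(n);cv2.imwrite(f"pics/{n}0.png",im[:,:,::-1]);c=ctrl.get_calibration(n)
    print(n,np.round(c["intrinsics"],1).tolist(),np.round(c["rvec"],3),np.round(c["tvec"],3))
E
```

```text
{'time': 0.0, 'qpos': [-0.895, 0.359, 0.011, -0.0, -1.224, -0.288], 'qd': [-0.001, 0.0, 0.0, -0.002, 0.0, -0.001], 'effort': [-0.0, -58.272, 29.303, 6.997, 0.007, -0.0], 'position': [0.255, -0.624, 0.199], 'ee_rot': [0.605, -3.082, -0.002], 'force': [-0.643, -0.849, -0.391], 'torque': [0.015, -0.03, -0.019], 'grip_force': 0.0, 'opening': 0.998} 0.0188
scene [[470.0, 0.0, 312.3], [0.0, 470.0, 203.0], [0.0, 0.0, 1.0]] [ 1.237  2.354 -0.881] [ 0.297 -0.242  1.772]
top [[443.5, 0.0, 317.8], [0.0, 443.5, 199.2], [0.0, 0.0, 1.0]] [ 2.163 -2.126  0.138] [-0.005  0.512  1.566]
```

View pics/scene0.png

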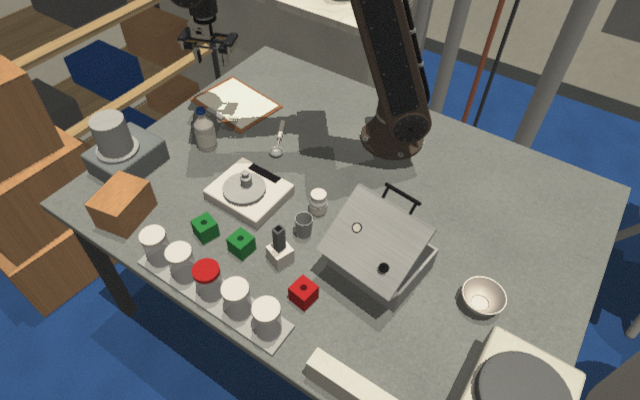

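View pics/top0.png

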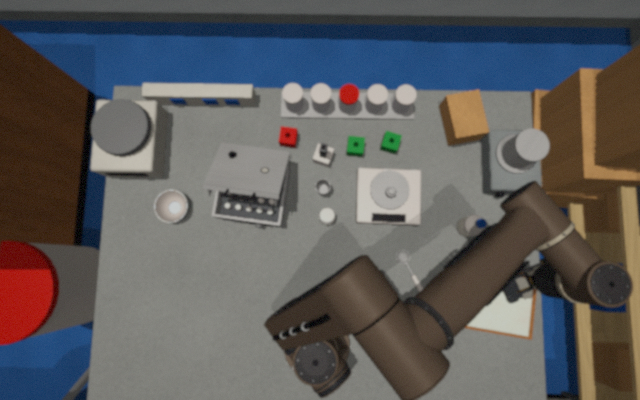

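The scene view (taken facing the robot) shows the bath at about (380,245), its lid open with the ring at (357,228) and the cap at (383,268), and the probe in the white stand at (280,245). In the top view the bath is at (250,185), with the stand at (324,154). I'll enlarge both.

Run:
```python
import cv2,numpy as np
a=cv2.imread("pics/top0.png")[120:250,195:345];b=cv2.imread("pics/scene0.png")[165:315,255:455]
cv2.imwrite("pics/t1.png",cv2.resize(a,None,fx=4.6,fy=4.6,interpolation=cv2.INTER_CUBIC))
cv2.imwrite("pics/s1.png",cv2.resize(b,None,fx=4,fy=4,interpolation=cv2.INTER_CUBIC))
```

```text
(no output)
```

View pics/t1.png

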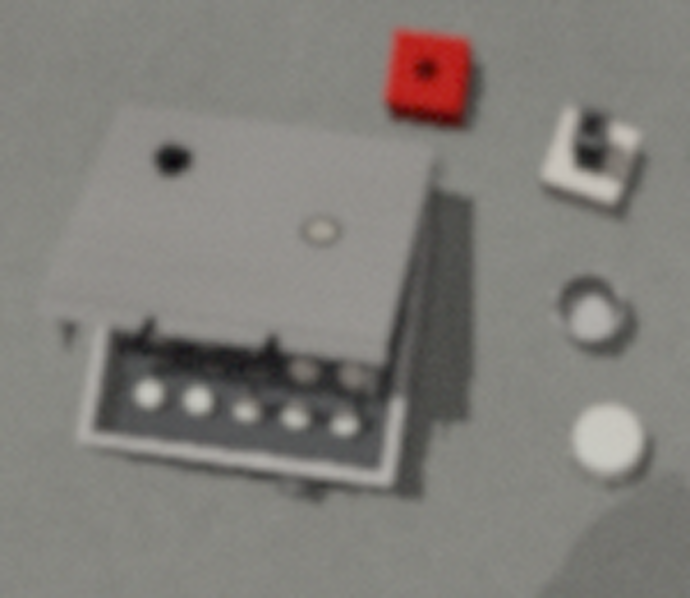

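View pics/s1.png

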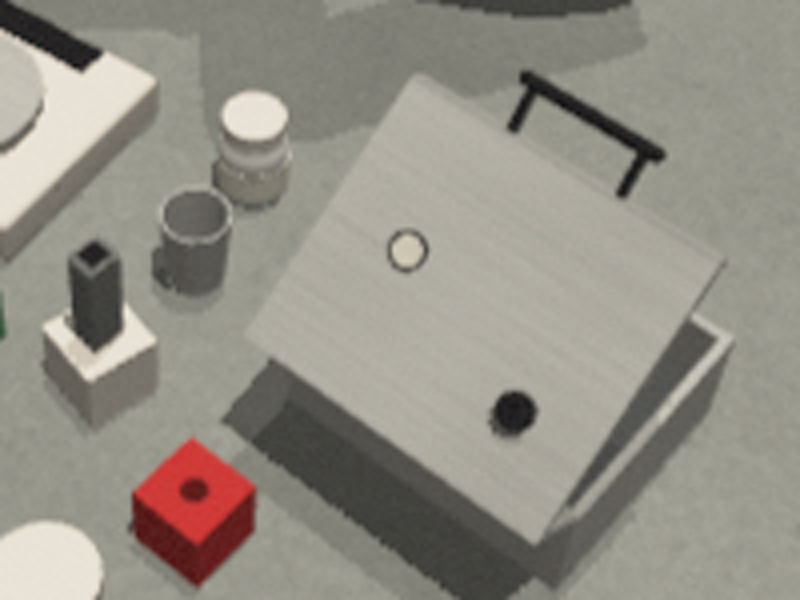

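Scene crop: ring centre (408,250), cap (515,411), handle ends (525,76) and (657,155). The lid corners are (418,75), (725,262), (247,338) and (540,543), and the probe top is (95,253). Top crop: ring (321,230), cap (172,158), bath front rim corners (80,443) and (392,487), stand at about (592,157). Next I'll fit the poses.

```bash
cat > h.py <<'E'
from cell import ctrl
import cv2,numpy as np
from scipy.optimize import least_squares
from scipy.spatial.transform import Rotation as R
C={n:ctrl.get_calibration(n) for n in("scene","top")}
def proj(n,P,c=None):
    c=c or C[n]
    return cv2.projectPoints(np.array(P,float).reshape(-1,3),np.array(c["rvec"],float),np.array(c["tvec"],float),np.array(c["intrinsics"]),None)[0][:,0]
def bathT(p):  # x,y,yaw
    return lambda q: R.from_euler('z',p[2]).apply(q)+[p[0],p[1],0]
def lid(p,a,q): # q lid-frame pts
    return bathT(p)(R.from_euler('y',a).apply(np.array(q,float))+[.1,0,.09])
def show(): 
    s=ctrl.state();print({k:np.round(s[k],3).tolist() for k in("time","position","ee_rot","force","opening","grip_force","qpos")})
E
cat > fit.py <<'E'
from h import *
S=lambda u,v:(255+u/4,165+v/4)
T=lambda u,v:(195+u/4.6,120+v/4.6)
ring=[-.105,-.055,.0415]; cap=[-.06,.065,.054+.012]
fl=[[-.2,-.12,.016],[-.2,.12,.016],[0,-.12,.07],[0,.12,.07]]
hb=[[-.238,-.05,.008],[-.238,.05,.008]]
LS=[ring,cap]+fl+hb; oS=np.array([S(408,250),S(515,411),S(418,75),S(725,262),S(247,338),S(540,543),S(525,76),S(657,155)])
LT=[ring,cap]+fl; oT=np.array([T(321,230),T(172,158),T(385,362),T(45,312),T(437,155),T(122,107)])
rim=[[-.1,.12,.09],[-.1,-.12,.09]]; oR=np.array([T(80,443),T(392,487)])
def res(p):
    return np.r_[(proj("scene",lid(p,p[3],LS))-oS).ravel(),(proj("top",lid(p,p[3],LT))-oT).ravel(),(proj("top",bathT(p)(np.array(rim)))-oR).ravel()]
r=least_squares(res,[.6,.2,0,.9],loss='soft_l1');print("bath",r.x.round(4));print(res(r.x).round(1).reshape(-1,2).tolist())
p=r.x
for a in (p[3],0): print(a,"bar",lid(p,a,[[-.238,0,.008]]).round(3),"spot",lid(p,a,[ring]).round(3))
st=np.array([[x,y,.06] for x,y in((.03,.03),(.03,-.03),(-.03,-.03),(-.03,.03))])
oP=np.array([S(95,253)]);oA=np.array([T(572,105),T(640,128),T(612,208),T(545,180)]);oB=np.array([S(158,345),S(97,385),S(45,330)])
def rs(q):
    f=bathT(q); a=f(st)
    return np.r_[(proj("top",a)-oA).ravel(),(proj("scene",f(np.array([[0,0,.152]])))-oP).ravel(),(proj("scene",a[[0,1]] if 0 else a)).ravel()*0]
q=least_squares(rs,[.7,0,0],loss='soft_l1').x;print("stand",q.round(4),rs(q)[:10].round(1));print("scene stand corners",proj("scene",bathT(q)(st)).round(1).tolist(),oB.tolist())
E
python3 fit.py
```

```text
bath [ 0.5261  0.2394 -0.1121  0.8283]
[[0.7, -1.1], [-0.1, -1.1], [-0.9, 0.0], [-0.5, -0.7], [-0.7, -2.0], [-0.2, -1.4], [1.5, 0.0], [0.9, -1.0], [-0.2, 1.4], [-0.5, -0.6], [0.4, -2.3], [-1.1, -1.1], [-0.6, -2.6], [-1.0, -0.8], [-0.3, -0.4], [0.1, -1.1]]
0.8283420308812601 bar [[0.471 0.246 0.271]] spot [[0.579 0.178 0.195]]
0 bar [[0.389 0.255 0.098]] spot [[0.515 0.185 0.131]]
stand [ 0.6753 -0.014  -0.3362] [-0.8  0.4  0.   1.   0.4 -1.1 -0.7 -0.7 -0.4 -0.7]
scene stand corners [[276.8, 259.3], [265.4, 245.4], [282.5, 235.7], [294.2, 249.1]] [[294.5, 251.25], [279.25, 261.25], [266.25, 247.5]]
```

```bash
cat > go.py <<'E'
import sys
from h import *
def plan(P,Rt):
    s=ctrl.state();R0=R.from_rotvec(s["ee_rot"])
    print("turn",(R0.inv()*Rt).as_rotvec().round(3),"shift after turn (units)",(Rt.inv().apply(np.array(P)-s["position"])/.03).round(2),"before turn",(R0.inv().apply(np.array(P)-s["position"])/.03).round(2))
def down(az): # tool down, tool y at azimuth az
    y=np.array([np.cos(az),np.sin(az),0]);z=np.array([0,0,-1.]);return R.from_matrix(np.c_[np.cross(y,z),y,z])
E
python3 -m crank '{"plan":[[0,0,-0.125,0,0,-1,0],[0,0,-0.125,0,0,-1,0],[0,0,-0.125,0,0,-1,0],[0,0,-0.125,0,0,-1,0],[0,0,-0.125,0,0,-1,0],[0,0,-0.125,0,0,-0.5,0],[0,0,-0.125,0,0,0,0],[0,0,-0.125,0,0,0,0],[0,0,-0.07,0,0,0,0]]}' 20
python3 - <<'E'
from go import *
show();plan([.46,.247,.36],down(np.pi-.112))
E
```

```text
time: 0.85
position: [0.2553, -0.6247, 0.3647]
ee_rot: [-2.1, 2.336, 0.0]
force: [0.0, 0.3, -0.4]
opening: 0.377
grip_force: 0.0
{'time': 0.85, 'position': [0.255, -0.625, 0.365], 'ee_rot': [-2.1, 2.336, 0.0], 'force': [0.035, 0.277, -0.398], 'opening': 0.377, 'grip_force': 0.0, 'qpos': [-0.895, 0.31, 0.305, -0.0, -1.566, 0.789]}
turn [-0.     0.     0.006] shift after turn (units) [-29.64  -3.53   0.16] before turn [-29.62  -3.71   0.17]
```

```bash
for i in 1; do python3 -m crank '{"plan":[[0,0,0,-1,-0.2,0,0],[0,0,0,-1,-0.2,0,0],[0,0,0,-1,-0.2,0,0],[0,0,0,-1,-0.2,0,0],[0,0,0,-1,-0.2,0,0],[0,0,0,-1,-0.2,0,0],[0,0,0,-1,-0.2,0,0],[0,0,0,-1,-0.2,0,0],[0,0,0,-1,-0.2,0,0],[0,0,0,-1,-0.2,0,0]]}'; python3 -m crank '{"plan":[[0,0,0,-1,-0.1,0,0],[0,0,0,-1,-0.1,0,0],[0,0,0,-1,-0.1,0,0],[0,0,0,-1,-0.1,0,0],[0,0,0,-1,-0.1,0,0],[0,0,0,-1,-0.1,0,0],[0,0,0,-1,-0.1,0,0],[0,0,0,-1,-0.1,0,0],[0,0,0,-1,-0.1,0,0],[0,0,0,-1,-0.1,0,0]]}';python3 -m crank '{"plan":[[0,0,0,-1,-0.1,0,0],[0,0,0,-1,-0.1,0,0],[0,0,0,-1,-0.1,0,0],[0,0,0,-1,-0.1,0,0],[0,0,0,-1,-0.1,0,0],[0,0,0,-1,0,0,0],[0,0,0,-1,0,0,0],[0,0,0,-1,0,0,0],[0,0,0,-1,0,0,0],[0,0,0,-0.6,0,0,0]]}';done
python3 - <<'E'
from go import *
s=ctrl.state();c=ctrl.get_calibration("wrist");im=ctrl.capture("wrist");cv2.imwrite("pics/w1.png",im[:,:,::-1])
np.savez("w1.npz",**{k:np.array(v) for k,v in c.items()})
show();plan([.46,.247,.36],down(np.pi-.112))
for a in(.78,.83,.88): print(proj(0,lid([.5261,.2394,-.1121],a,[[-.238,-.05,.008],[-.238,.05,.008]]),c).round(1).tolist())
E
```

```text
time: 1.68
position: [0.3486, -0.332, 0.3646]
ee_rot: [-2.092, 2.344, 0.001]
force: [0.7, 0.5, 0.1]
opening: 0.0
grip_force: 0.0
time: 2.52
position: [0.412, -0.0373, 0.3649]
ee_rot: [-2.092, 2.343, 0.0]
force: [0.5, -0.1, 0.2]
opening: 0.004
grip_force: 0.0
time: 3.35
position: [0.4595, 0.248, 0.364]
ee_rot: [2.093, -2.341, -0.0]
force: [-0.7, -0.0, -1.1]
opening: 0.005
grip_force: 0.0
{'time': 3.4, 'position': [0.46, 0.25, 0.363], 'ee_rot': [2.093, -2.34, -0.001], 'force': [1.549, 1.672, 0.989], 'opening': 0.004, 'grip_force': 0.0, 'qpos': [0.872, 0.042, -0.026, -0.001, -1.504, -0.983]}
turn [ 0.002 -0.001  0.001] shift after turn (units) [ 0.09 -0.01  0.11] before turn [ 0.09 -0.01  0.11]
[[311.5, 138.1], [311.8, 239.3]]
[[301.4, 139.0], [302.7, 242.6]]
[[290.3, 139.8], [292.7, 245.9]]
```

View pics/w1.png

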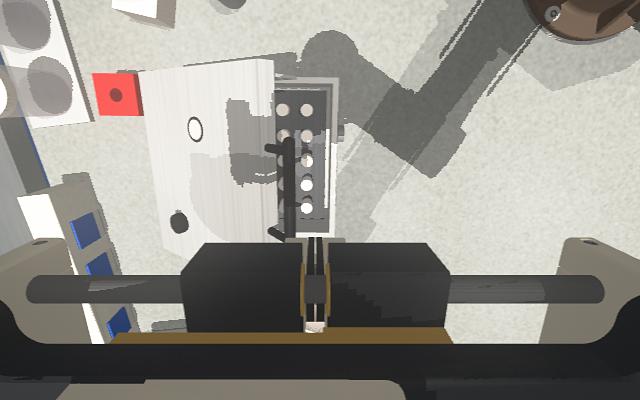

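The wrist view shows the bar at about u=290 (v 138 to 240), ring at (195,129), cap at (179,222), lid corners (272,59) and (139,72), and bath rim corner (340,78). I'll refit with these points.

```bash
cat >> fit.py <<'E'
print("--- with wrist")
w=dict(np.load("w1.npz"))
LW=[ring,cap,fl[0],fl[2]]+hb;oW=np.array([(195,129),(179,221),(272,59),(139,72),(289,138),(290,240)])
oW2=np.array([(340,78)])
def res2(p):
    return np.r_[res(p),(proj(0,lid(p,p[3],LW),w)-oW).ravel(),(proj(0,bathT(p)(np.array(rim[1:])),w)-oW2).ravel()]
r=least_squares(res2,p,loss='soft_l1');p=r.x;print("bath",p.round(4));print(res2(p).round(1).reshape(-1,2).tolist())
for a in np.linspace(p[3],0,9): print(round(a,2),"bar",lid(p,a,[[-.238,0,.008]]).round(3),"spot",lid(p,a,[ring]).round(3))
E
python3 fit.py | sed -n '/---/,$p'
```

```text
--- with wrist
bath [ 0.5244  0.2406 -0.1141  0.8841]
[[0.1, -0.5], [-0.6, -0.0], [-1.9, -0.1], [-1.1, -0.4], [-0.6, -1.1], [-0.4, -0.4], [0.5, -0.3], [0.1, -1.1], [-0.4, 0.1], [-0.6, -1.5], [0.2, -4.8], [-1.6, -3.8], [-0.7, -2.5], [-1.0, -0.9], [-0.8, -0.0], [-0.3, -0.6], [2.3, -0.4], [-3.1, 2.5], [-14.7, -2.3], [-0.2, -0.5], [2.7, 3.2], [3.7, 7.2], [0.3, -2.5]]
0.88 bar [[0.48  0.246 0.279]] spot [[0.583 0.178 0.198]]
0.77 bar [[0.46  0.248 0.262]] spot [[0.572 0.18  0.193]]
0.66 bar [[0.442 0.25  0.243]] spot [[0.561 0.181 0.187]]
0.55 bar [[0.427 0.252 0.222]] spot [[0.55  0.182 0.18 ]]
0.44 bar [[0.413 0.253 0.199]] spot [[0.541 0.183 0.172]]
0.33 bar [[0.403 0.255 0.175]] spot [[0.532 0.184 0.163]]
0.22 bar [[0.395 0.255 0.15 ]] spot [[0.525 0.185 0.154]]
0.11 bar [[0.39  0.256 0.124]] spot [[0.518 0.186 0.143]]
0.0 bar [[0.387 0.256 0.098]] spot [[0.513 0.187 0.132]]
```

```bash
python3 -m crank '{"plan":[[0,0,0,0,-0.43,0.6,0],[0,0,0,0,0,0.6,0],[0,0,0,0,0,0.6,0],[0,0,0,0,0,0.2,0],[0,0,0,0,0,0.1,0],[0,0,0,0,0,0.1,0]]}'; for k in 1;do python3 -m crank '{"plan":[[0,0,0,0,0,0.1,0],[0,0,0,0,0,0.1,0],[0,0,0,0,0,0.1,0]]}';  python3 -m crank '{"plan":[[0,0,0,0,0,0.1,0],[0,0,0,0,0,0.1,0],[0,0,0,0,0,0.1,0]]}';done | egrep 'pos|force:'
```

```text
time: 3.9
position: [0.4728, 0.244, 0.2994]
ee_rot: [-2.092, 2.343, -0.001]
force: [0.1, 0.2, 1.1]
opening: 0.006
grip_force: 0.0
position: [0.4727, 0.2443, 0.2904]
force: [0.7, -0.2, 0.1]
grip_force: 0.0
position: [0.4725, 0.2442, 0.2807]
force: [0.2, 0.4, -0.9]
grip_force: 0.0
```

```bash
for k in 1;do python3 -m crank '{"plan":[[0,0,0,0,0,0.1,0],[0,0,0,0,0,0.1,0]]}';  python3 -m crank '{"plan":[[0,0,0,0,0.05,0.1,0],[0,0,0,0,0.05,0.1,0]]}';python3 -m crank '{"plan":[[0,0,0,0,0.05,0.1,0],[0,0,0,0,0.05,0.1,0]]}';done | egrep 'pos|force:'
```

```text
position: [0.4725, 0.2442, 0.2746]
force: [-0.0, -0.7, 0.8]
grip_force: 0.0
position: [0.4694, 0.2445, 0.2685]
force: [-0.6, 1.2, 0.4]
grip_force: 0.0
position: [0.4664, 0.2449, 0.2626]
force: [-0.1, 0.2, 0.8]
grip_force: 0.0
```

Run:
```python
from go import *
im=ctrl.capture("wrist");cv2.imwrite("pics/w2.png",im[:,:,::-1][40:340,100:500])
```

```text
(no output)
```

View pics/w2.png

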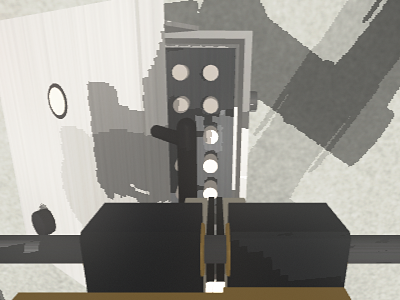

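The wrist crop shows slim fingertips at full-picture u≈315 and the bar at u≈287, so I came down just in front of the bar. I'll work out the offset.

Run:
```python
from go import *
s=ctrl.state();c=ctrl.get_calibration("wrist")
print("tcp px",proj(0,[s["position"]],c),s["position"])
p=[.5244,.2406,-.1141]
for a in(.84,.88,.92,.96):print(a,lid(p,a,[[-.238,0,.008]]).round(3),proj(0,lid(p,a,[[-.238,-.05,.008],[-.238,0,.008]]),c).round(1).tolist())
```

```text
tcp px [[315.87053914 233.71654377]] [0.46586951 0.24474244 0.26197534]
0.84 [[0.472 0.247 0.273]] [[306.0, 163.6], [306.6, 244.3]]
0.88 [[0.479 0.246 0.279]] [[292.2, 165.5], [293.9, 248.6]]
0.92 [[0.487 0.245 0.284]] [[277.1, 167.5], [280.1, 252.9]]
0.96 [[0.495 0.244 0.29 ]] [[260.6, 169.4], [265.0, 257.2]]
```

```bash
python3 -m crank '{"plan":[[0,0,0,0,0,-0.8,0],[0,0,0,0,0,-0.9,24],[0,0,0,0,-0.53,0,24],[0,0,0,0,0,0.3,24],[0,0,0,0,0,0.3,24],[0,0,0,0,0,0.2,24],[0,0,0,0,0,0.2,24]]}';  python3 -m crank '{"plan":[[0,0,0,0,0,0.1,24],[0,0,0,0,0,0.1,24],[0,0,0,0,0,0.1,24]]}'
python3 - <<'E'
from go import *
im=ctrl.capture("wrist");cv2.imwrite("pics/w3.png",im[:,:,::-1][100:340,200:440])
c=ctrl.get_calibration("wrist");print("tcp px",proj(0,[ctrl.state()["position"]],c))
E
```

```text
time: 5.53
position: [0.4815, 0.2426, 0.2823]
ee_rot: [2.091, -2.342, -0.0]
force: [-0.5, -0.6, -0.5]
opening: 0.27
grip_force: 0.0
time: 5.78
position: [0.4822, 0.2431, 0.2746]
ee_rot: [2.093, -2.343, 0.0]
force: [-0.1, -0.0, 0.8]
opening: 0.275
grip_force: 0.0
tcp px [[315.8349453  233.69426975]]
```

View pics/w3.png

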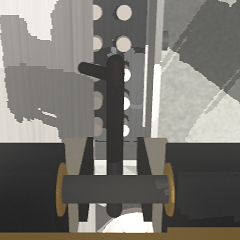

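The bar (u≈315) lies exactly between the fingers. I'll go a little lower, close gently and ride the arc.

```bash
python3 -m crank '{"plan":[[0,0,0,0,0,0.1,24],[0,0,0,0,0,0.1,24],[0,0,0,0,0,0,0],[0,0,0,0,0,0,0],[0,0,0,0,0,0,0],[0,0,0,0,0,0,0],[0,0,0,0,0,0,0]]}' 8
python3 - <<'E'
from go import *
s=ctrl.state();q0=s["position"];p=[.5244,.2406,-.1141]
B=lambda a:lid(p,a,[[-.238,0,.008]])[0]
a0=.895;Rt=R.from_rotvec(s["ee_rot"]);prev=B(a0)
for a in np.r_[.8:-.01:-.1]: b=B(max(a,0));print(round(a,2),(Rt.inv().apply(b-prev)/.03).round(2),b.round(3));prev=b
E
```

```text
time: 6.42
position: [0.4824, 0.2431, 0.2691]
ee_rot: [-2.092, 2.343, -0.0]
force: [0.0, 0.2, 0.1]
opening: 0.01
grip_force: 0.0
0.8 [-0.    0.58  0.48] [0.465 0.247 0.266]
0.7 [-0.    0.56  0.56] [0.448 0.249 0.249]
0.6 [-0.    0.5   0.62] [0.433 0.251 0.231]
0.5 [-0.    0.44  0.66] [0.42  0.253 0.211]
0.4 [-0.    0.37  0.7 ] [0.409 0.254 0.19 ]
0.3 [-0.    0.3   0.74] [0.4   0.255 0.168]
0.2 [-0.    0.22  0.76] [0.394 0.256 0.145]
0.1 [0.   0.15 0.78] [0.389 0.256 0.122]
0.0 [0.   0.07 0.79] [0.387 0.256 0.098]
```

The fingers closed on nothing, so the bar is still below the tips. I'll reopen, go lower and try again.

```bash
python3 -m crank '{"plan":[[0,0,0,0,0,-0.2,24],[0,0,0,0,0,0,24],[0,0,0,0,0,0,24],[0,0,0,0,0,0.2,24],[0,0,0,0,0,0.1,24],[0,0,0,0,0,0.1,24],[0,0,0,0,0,0.1,24]]}';  python3 -m crank '{"plan":[[0,0,0,0,0,0.1,24],[0,0,0,0,0,0.1,24],[0,0,0,0,0,0.1,24],[0,0,0,0,0,0,0],[0,0,0,0,0,0,0],[0,0,0,0,0,0,0],[0,0,0,0,0,0,0],[0,0,0,0,0,0,0]]}'
```

```text
time: 7.0
position: [0.4822, 0.2429, 0.2592]
ee_rot: [2.092, -2.343, 0.0]
force: [0.9, -0.8, -0.1]
opening: 0.281
grip_force: 0.0
time: 7.67
position: [0.4825, 0.2431, 0.251]
ee_rot: [-2.092, 2.343, -0.0]
force: [1.1, -0.1, -1.6]
opening: 0.119
grip_force: 8.0
```

```bash
python3 -m crank '{"plan":[[0,0,0,0,0.12,0.1,0],[0,0,0,0,0.12,0.1,0],[0,0,0,0,0.12,0.1,0]]}';  python3 -m crank '{"plan":[[0,0,0,0,0.12,0.11,0],[0,0,0,0,0.12,0.11,0],[0,0,0,0,0.12,0.11,0]]}'
python3 - <<'E'
from go import *
for f in("pics/scene0.png",None):
    im=cv2.imread(f) if f else ctrl.capture("scene")[:,:,::-1]
    g=im.max(2)[150:320,300:440]
    n,l,st,c=cv2.connectedComponentsWithStats((g<45).astype(np.uint8))
    print([(st[i,4],(c[i]+[300,150]).round(1).tolist(),st[i,:4].tolist()) for i in range(1,n) if st[i,4]>15])
    if not f: cv2.imwrite("pics/s2.png",cv2.resize(im[130:330,240:480],None,fx=3,fy=3))
E
```

```text
time: 7.92
position: [0.4718, 0.2444, 0.2421]
ee_rot: [-2.091, 2.342, -0.001]
force: [1.3, -0.6, 1.8]
opening: 0.119
grip_force: 8.0
time: 8.17
position: [0.4606, 0.2458, 0.2318]
ee_rot: [-2.092, 2.343, 0.0]
force: [2.6, 0.6, 2.4]
opening: 0.12
grip_force: 8.0
[(np.int32(144), [401.5, 195.2], [83, 33, 37, 31]), (np.int32(64), [383.1, 267.6], [79, 113, 9, 10])]
[(np.int32(147), [416.8, 152.5], [103, 0, 28, 7]), (np.int32(159), [425.1, 165.2], [106, 0, 34, 37]), (np.int32(22), [426.9, 174.2], [124, 20, 7, 10]), (np.int32(174), [405.2, 195.5], [77, 29, 47, 35]), (np.int32(28), [416.2, 184.9], [113, 30, 8, 10]), (np.int32(60), [385.4, 264.9], [81, 111, 9, 9])]
```

View pics/s2.png

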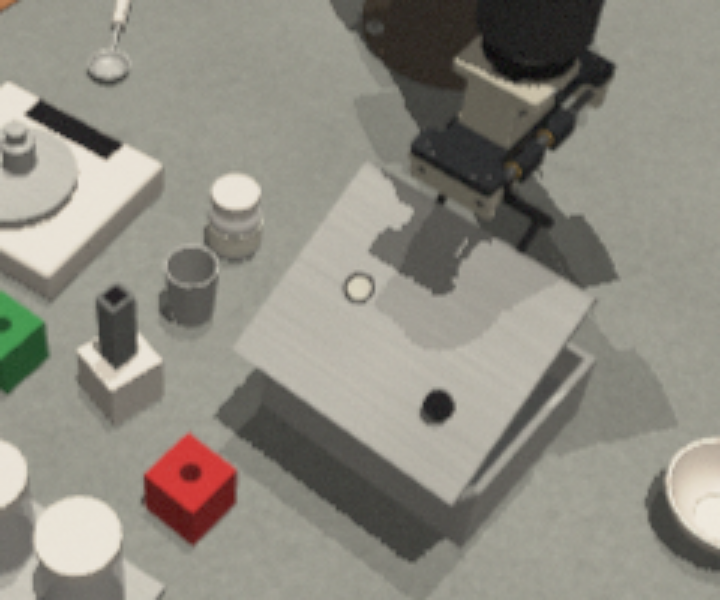

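The bar is held and the lid moves with about 3 N, directed along the arc. I'll carry on along the arc.

```bash
python3 -m crank '{"plan":[[0,0,0,0,0.18,0.19,0],[0,0,0,0,0.18,0.19,0],[0,0,0,0,0.18,0.2,0],[0,0,0,0,0.165,0.21,0],[0,0,0,0,0.16,0.21,0],[0,0,0,0,0.155,0.21,0],[0,0,0,0,0.145,0.22,0],[0,0,0,0,0.14,0.22,0],[0,0,0,0,0.135,0.23,0]]}'
python3 - <<'E'
from go import *
im=ctrl.capture("scene")[:,:,::-1];g=im.max(2)[200:320,360:400]
n,l,st,c=cv2.connectedComponentsWithStats((g<45).astype(np.uint8));print([(c[i]+[360,200]).round(1).tolist() for i in range(1,n) if st[i,4]>30])
p=[.5244,.2406,-.1141]
for a in np.arange(0,1,.1):print(round(a,1),proj("scene",lid(p,a,[[-.06,.065,.066]])).round(1).tolist())
E
```

```text
time: 8.97
position: [0.4178, 0.2508, 0.175]
ee_rot: [-2.092, 2.343, 0.0]
force: [4.9, 3.6, 0.7]
opening: 0.12
grip_force: 8.0
[]
0.0 [[398.2, 254.8]]
0.1 [[397.1, 255.2]]
0.2 [[395.7, 255.9]]
0.3 [[394.2, 256.8]]
0.4 [[392.6, 258.1]]
0.5 [[390.8, 259.6]]
0.6 [[389.0, 261.4]]
0.7 [[387.0, 263.4]]
0.8 [[384.9, 265.7]]
0.9 [[382.9, 268.1]]
```

```bash
python3 -m crank '{"plan":[[0,0,0,0,0.12,0.235,0],[0,0,0,0,0.115,0.235,0],[0,0,0,0,0.11,0.24,0],[0,0,0,0,0.1,0.245,0],[0,0,0,0,0.09,0.25,0],[0,0,0,0,0.08,0.25,0],[0,0,0,0,0.075,0.255,0],[0,0,0,0,0.065,0.255,0],[0,0,0,0,0.06,0.26,0]]}';python3 -m crank '{"plan":[[0,0,0,0,0.03,0.15,0],[0,0,0,0,0.03,0.15,0],[0,0,0,0,0.02,0.15,0],[0,0,0,0,0.02,0.15,0],[0,0,0,0,0.02,0.15,0]]}'
```

```text
time: 9.77
position: [0.3938, 0.2536, 0.1083]
ee_rot: [-2.092, 2.342, -0.0]
force: [5.6, 2.9, 0.9]
opening: 0.115
grip_force: 8.0
time: 10.18
position: [0.3906, 0.254, 0.086]
ee_rot: [-2.092, 2.342, -0.001]
force: [6.5, 2.2, 1.6]
opening: 0.11
grip_force: 8.0
```

```bash
for i in 1;do python3 -m crank '{"plan":[[0,0,0,0,-0.02,0.08,0],[0,0,0,0,-0.02,0.08,0],[0,0,0,0,-0.02,0.08,0],[0,0,0,0,0,0.08,0]]}';python3 -m crank '{"plan":[[0,0,0,0,0,0.08,0],[0,0,0,0,0,0.08,0]]}';python3 -m crank '{"plan":[[0,0,0,0,0,0.08,0],[0,0,0,0,0,0.08,0]]}'; done | egrep 'posi|force'
```

```text
position: [0.3901, 0.2537, 0.0756]
force: [-7.7, 8.7, 2.2]
grip_force: 8.1
position: [0.39, 0.2535, 0.0711]
force: [-11.3, 2.7, 14.5]
grip_force: 8.0
position: [0.3897, 0.2522, 0.0665]
force: [-8.4, 0.6, 11.9]
grip_force: 8.0
```

```bash
python3 -m crank '{"plan":[[0,0,0,0,0,-0.05,14],[0,0,0,0,0,0,20],[0,0,0,0,0,0,24],[0,0,0,0,0,0,24],[0,0,0,0,0,-0.3,24],[0,0,0,0,0,-0.6,24],[0,0,0,0,0,-1,24],[0,0,0,0,0,-1,24],[0,0,0,0,0,-1,24],[0,0,0,0,0,-1,24]]}'
python3 -m crank '{"plan":[[0,0,0,0,0,-1,40],[0,0,0,0,0,-1,60],[0,0,0,0,0,-1,60]]}'
python3 - <<'E'
from go import *
c=ctrl.get_calibration("wrist");im=ctrl.capture("wrist")[:,:,::-1];cv2.imwrite("pics/w4.png",im)
np.savez("w4.npz",**{k:np.array(v) for k,v in c.items()})
p=[.5244,.2406,-.1141]
for a in(0,.03,.06,.1):print(a,proj(0,lid(p,a,[[-.105,-.055,.0415],[-.06,.065,.066],[-.238,-.05,.008],[-.238,.05,.008]]),c).round(1).tolist())
E
```

```text
time: 11.68
position: [0.3916, 0.2528, 0.2178]
ee_rot: [-2.092, 2.343, -0.0]
force: [0.6, 0.6, 0.1]
opening: 0.271
grip_force: 0.0
time: 11.93
position: [0.3915, 0.2526, 0.3079]
ee_rot: [-2.092, 2.343, 0.0]
force: [0.8, 0.3, 0.1]
opening: 0.44
grip_force: 0.0
0 [[203.1, 130.9], [168.4, 236.4], [319.1, 133.0], [318.7, 208.9]]
0.03 [[201.0, 131.1], [166.0, 237.0], [318.9, 133.5], [318.5, 210.6]]
0.06 [[198.8, 131.3], [163.6, 237.6], [318.5, 134.0], [318.1, 212.3]]
0.1 [[195.7, 131.6], [160.3, 238.3], [317.6, 134.7], [317.4, 214.8]]
```

View pics/w4.png

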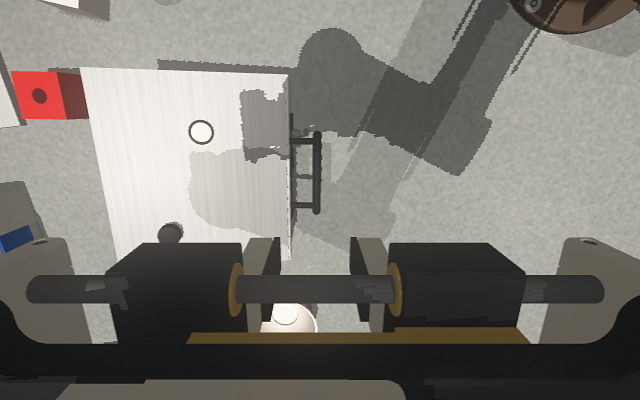

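The lid looks shut: ring (201,132) and bar u=318 match angle ≈0. I'll confirm with a light press on the bar.

```bash
python3 -m crank '{"plan":[[0,0,0,0,0,1,0],[0,0,0,0,0,1,0],[0,0,0,0,0,1,0],[0,0,0,0,0,1,0],[0,0,0,0,0,1,0],[0,0,0,0,0,0.8,0],[0,0,0,0,0,0.4,0],[0,0,0,0,0,0.2,0],[0,0,0,0,0,0.1,0]]}'
for i in 1;do python3 -m crank '{"plan":[[0,0,0,0,0,0.05,0],[0,0,0,0,0,0.05,0],[0,0,0,0,0,0.05,0]]}';python3 -m crank '{"plan":[[0,0,0,0,0,0.05,0],[0,0,0,0,0,0.05,0]]}'; done | egrep 'posi|force'
```

```text
time: 12.73
position: [0.3917, 0.2529, 0.1101]
ee_rot: [2.091, -2.342, 0.001]
force: [0.6, 0.3, -0.0]
opening: 0.008
grip_force: 0.0
position: [0.3923, 0.2539, 0.107]
force: [-0.1, -1.1, 0.6]
grip_force: 0.0
position: [0.3921, 0.2536, 0.1035]
force: [-0.3, 0.4, -0.9]
grip_force: 0.0
```

```bash
for i in 1;do python3 -m crank '{"plan":[[0,0,0,0,0,0.05,0]]}';python3 -m crank '{"plan":[[0,0,0,0,0,0.05,0]]}'; python3 -m crank '{"plan":[[0,0,0,0,0,0.03,0]]}'; done | egrep 'posi|force:'
```

```text
position: [0.392, 0.2535, 0.1018]
force: [0.6, -0.6, 0.1]
grip_force: 0.0
position: [0.3919, 0.2534, 0.1001]
force: [0.5, 0.6, -0.4]
grip_force: 0.0
position: [0.3918, 0.2533, 0.0991]
force: [0.1, 0.2, -0.1]
grip_force: 0.0
```

```bash
for i in 1 ;do python3 -m crank '{"plan":[[0,0,0,0,0.08,0.04,0],[0,0,0,0,0,0.06,0]]}';python3 -m crank '{"plan":[[0,0,0,0,0,0.06,0],[0,0,0,0,0,0.06,0]]}'; python3 -m crank '{"plan":[[0,0,0,0,0,0.06,0]]}';python3 -m crank '{"plan":[[0,0,0,0,0,0.06,0]]}'; done | egrep 'posi|force:'
python3 - <<'E'
from go import *
im=ctrl.capture("wrist")[:,:,::-1];cv2.imwrite("pics/w5.png",cv2.resize(im[90:340,200:440],None,fx=2,fy=2))
E
```

```text
position: [0.3892, 0.2536, 0.0961]
force: [-0.6, 0.2, -0.2]
grip_force: 0.0
position: [0.3895, 0.2536, 0.0924]
force: [-0.2, 0.2, -1.0]
grip_force: 0.0
position: [0.3894, 0.2536, 0.0906]
force: [0.1, 0.0, 0.3]
grip_force: 0.0
position: [0.3895, 0.2536, 0.0888]
force: [0.6, 0.2, -0.6]
grip_force: 0.0
```

```bash
for i in 1 ;do python3 -m crank '{"plan":[[0,0,0,0,0,0.06,0],[0,0,0,0,0,0.06,0]]}'; python3 -m crank '{"plan":[[0,0,0,0,0,0.06,0],[0,0,0,0,0,0,0]]}';python3 -m crank '{"plan":[[0,0,0,0,0,0.06,0],[0,0,0,0,0,0,0]]}';python3 -m crank '{"plan":[[0,0,0,0,0,0.06,0],[0,0,0,0,0,0,0]]}'; done | egrep 'posi|force:'
```

```text
position: [0.3895, 0.2537, 0.0853]
force: [-0.5, -0.9, 0.4]
grip_force: 0.0
position: [0.3893, 0.2534, 0.0832]
force: [0.4, 0.8, 0.1]
grip_force: 0.0
position: [0.3894, 0.2535, 0.0816]
force: [0.1, 0.3, 0.8]
grip_force: 0.0
position: [0.3894, 0.2535, 0.0798]
force: [0.1, 0.1, 0.3]
grip_force: 0.0
```

```bash
cp pics/w5.png pics/w5b.png
python3 - <<'E'
from h import *
c=ctrl.get_calibration("wrist");s=ctrl.state();Rt=R.from_rotvec(s["ee_rot"])
print("cam in tool frame (mm)",(Rt.inv().apply(-R.from_rotvec(np.ravel(c["rvec"])).inv().apply(np.ravel(c["tvec"]))-s["position"])*1e3).round(1))
for d in(0,-.0188,-.047):print(proj(0,[s["position"]+Rt.apply([0,0,d])],c))
E
```

```text
cam in tool frame (mm) [  78.3   -0.7 -184.2]
[[315.80674027 233.75154523]]
[[315.91392167 246.36277819]]
[[316.12163482 270.80283006]]
```

```bash
for i in 1 ;do python3 -m crank '{"plan":[[0,0,0,0,0,0.05,0],[0,0,0,0,0,0,0]]}'; python3 -m crank '{"plan":[[0,0,0,0,0,0.05,0],[0,0,0,0,0,0,0]]}';python3 -m crank '{"plan":[[0,0,0,0,0,0.05,0],[0,0,0,0,0,0,0]]}'; done | egrep 'posi|force:'
```

```text
position: [0.3894, 0.2535, 0.0783]
force: [0.2, 0.0, 0.0]
grip_force: 0.0
position: [0.3896, 0.2537, 0.077]
force: [0.4, -0.6, 0.7]
grip_force: 0.5
position: [0.3897, 0.2538, 0.0767]
force: [-5.0, -1.6, 15.0]
grip_force: 7.3
```

Contact: 15 N at once with almost no travel, so the lid is at its stop. It also shows the real finger ends sit about 26 mm behind the reported TCP, which I'll allow for. Next I'll work out the probe's yaw from the scene corners and move above it.

```bash
python3 -m crank '{"plan":[[0,0,0,0,0,-0.5,0],[0,0,0,0,0,-1,40],[0,0,0,0,0,-1,60],[0,0,0,0,0,-1,60],[0,0,0,0,0,-1,60],[0,0,0,0,0,-1,60],[0,0,0,0,0,-1,60],[0,0,0,0,0,-1,60],[0,0,0,0,0,-1,60],[0,0,0,0,0,-0.5,60]]}'|egrep 'pos|force:'
python3 - <<'E'
from go import *
S=lambda u,v:(255+u/4,165+v/4)
for q in ([.6753,-.014,-.336],):
  print("obs L,T,R,B",[S(70,258),S(95,240),S(123,252),S(97,272)])
  k=np.array([[x,y,.152] for x,y in((.015,.013),(.015,-.013),(-.015,-.013),(-.015,.013))])
  for d in(0,np.pi/4,np.pi/2):print(d,proj("scene",bathT([q[0],q[1],q[2]+d])(k)).round(1).tolist())
plan([.62,-.014,.33],down(-.336+np.pi))
E
```

```text
position: [0.3903, 0.254, 0.3494]
force: [1.3, 1.2, -0.1]
grip_force: 0.0
obs L,T,R,B [(272.5, 229.5), (278.75, 225.0), (285.75, 228.0), (279.25, 233.0)]
0 [[276.4, 233.1], [271.2, 227.0], [280.3, 222.0], [285.5, 228.0]]
0.7853981633974483 [[282.0, 232.4], [272.6, 231.2], [274.8, 222.7], [284.0, 223.9]]
1.5707963267948966 [[285.3, 228.8], [277.4, 233.2], [271.4, 226.2], [279.3, 221.9]]
turn [-0.003  0.004  0.223] shift after turn (units) [  5.91 -10.17   0.65] before turn [ 8.02 -8.61  0.64]
```

```bash
python3 -m crank '{"plan":[[0,0,0,0.57,-1,0,60],[0,0,0,0.57,-1,0,60],[0,0,0,0.57,-1,0,60],[0,0,0,0.57,-1,0,60],[0,0,0,0.57,-1,0,60],[0,0,0,0.57,-1,0,60],[0,0,0,0.57,-1,0,60],[0,0,0,0.57,-1,0.2,60],[0,0,0,0.57,-1,0.2,60],[0,0,0,0.57,-1,0.25,60]]}'; python3 -m crank '{"plan":[[0,0,0,0,-0.2,0,60],[0,0,0,0,0,0,60]]}' >/dev/null
python3 - <<'E'
from go import *
show()
c=ctrl.get_calibration("wrist");im=ctrl.capture("wrist")[:,:,::-1];cv2.imwrite("pics/w6.png",im)
np.savez("w6.npz",**{k:np.array(v) for k,v in c.items()})
t=proj(0,[[.6753,-.014,.152],[.6753,-.014,.06]],c);print(t)
u,v=t[0].astype(int);print(u,v);u=max(u,100);v=max(v,75)
cv2.imwrite("pics/w6c.png",cv2.resize(im[max(v-75,0):v+75,u-100:u+100],None,fx=4,fy=4,interpolation=cv2.INTER_CUBIC));print("crop origin",u-100,max(v-75,0))
E
```

```text
time: 16.78
position: [0.6696, 0.0486, 0.3257]
ee_rot: [-2.092, 2.343, -0.0]
force: [0.4, 1.0, 0.1]
opening: 0.685
grip_force: 0.0
{'time': 16.95, 'position': [0.675, 0.048, 0.323], 'ee_rot': [2.087, -2.344, -0.003], 'force': [-0.782, -0.351, -1.314], 'opening': 0.686, 'grip_force': 0.0, 'qpos': [0.358, 0.32, 0.229, -0.0, -1.484, -0.473]}
[[308.4202768  123.00212447]
 [309.46191553 119.82668009]]
308 123
crop origin 208 48
```

View pics/w6c.png

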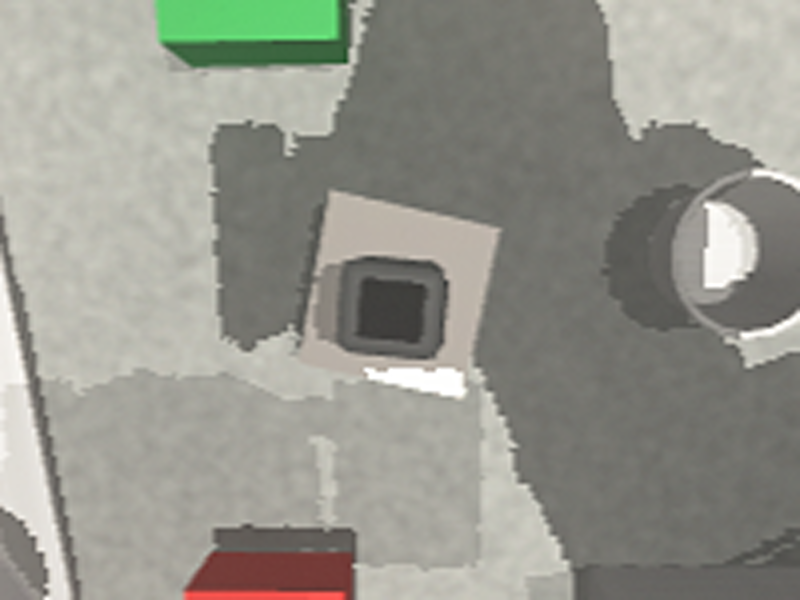

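Crop: the probe's handle top is centred at (392,306), i.e. full-picture (306,124.5), about 3° clockwise of the tool axes. The stand surrounds it and the beaker is clear to the right.

```bash
cat > ray.py <<'E'
from go import *
def hit(c,uv,z):
    Rc=R.from_rotvec(np.ravel(c["rvec"]));o=Rc.inv().apply(-np.ravel(c["tvec"]))
    d=Rc.inv().apply(np.linalg.inv(c["intrinsics"])@[uv[0],uv[1],1]);return o+d*(z-o[2])/d[2]
E
python3 - <<'E'
from ray import *
c=dict(np.load("w6.npz"));print(c["intrinsics"][0])
h=hit(c,(306,124.5),.152);print("handle top",h.round(4))
cs=[hit(c,(208+u/4,48+v/4),.06) for u,v in((330,190),(500,228),(475,372),(300,360))];print("stand",np.mean(cs,0).round(4))
plan([h[0],h[1],.22],down(np.pi-.112-.035))
E
```

```text
[308.58724331   0.         314.85241045]
handle top [ 0.6782 -0.0127  0.152 ]
stand [ 0.677  -0.0136  0.06  ]
turn [ 0.002 -0.001  0.032] shift after turn (units) [ 2.   -0.42  3.48] before turn [ 2.01 -0.36  3.48]
```

```bash
python3 -m crank '{"plan":[[0,0,0.032,0,0,0,60],[0,0,0,0.7,-0.14,0.2,60],[0,0,0,0.7,-0.14,0.8,60],[0,0,0,0.6,-0.14,1,60],[0,0,0,0,0,1,60],[0,0,0,0,0,0.5,60],[0,0,0,0,0,0,60],[0,0,0,0,0,0,60]]}'
python3 - <<'E'
from go import *
plan([.6779,-.0129,.096],down(np.pi-.147))
E
```

```text
time: 17.67
position: [0.6775, -0.0113, 0.2218]
ee_rot: [2.056, -2.375, 0.0]
force: [0.7, -0.2, 1.4]
opening: 0.687
grip_force: 0.0
turn [-0.    -0.     0.003] shift after turn (units) [ 0.05 -0.02  4.19] before turn [ 0.05 -0.02  4.19]
```

```bash
python3 -m crank '{"plan":[[0,0,0,0.05,0,0.7,60],[0,0,0,0,0,0.7,60],[0,0,0,0,0,0.6,60],[0,0,0,0,0,0.6,60],[0,0,0,0,0,0.5,60],[0,0,0,0,0,0.5,60],[0,0,0,0,0,0.4,60],[0,0,0,0,0,0.2,60]]}';python3 -m crank '{"plan":[[0,0,0,0,0,0,20],[0,0,0,0,0,0,20],[0,0,0,0,0,0,20],[0,0,0,0,0,0,20],[0,0,0,0,0,0,20],[0,0,0,0,0,0,20],[0,0,0,0,0,0,20],[0,0,0,0,0,0,20]]}' 30
```

```text
time: 18.33
position: [0.6782, -0.0127, 0.0953]
ee_rot: [-2.055, 2.375, -0.001]
force: [-0.2, 0.0, -0.4]
opening: 0.687
grip_force: 0.0
time: 19.0
position: [0.6783, -0.0134, 0.0959]
ee_rot: [-2.054, 2.376, -0.001]
force: [-0.3, 0.6, 5.5]
opening: 0.348
grip_force: 29.1
```

```bash
python3 -m crank '{"plan":[[0,0,0,0,0,-0.2,20],[0,0,0,0,0,-0.4,20],[0,0,0,0,0,-0.6,20],[0,0,0,0,0,-0.8,20],[0,0,0,0,0,-0.8,20],[0,0,0,0,0,-1,20],[0,0,0,0,0,-1,20],[0,0,0,0,0,-1,20],[0,0,0,0,0,-0.7,20],[0,0,0,0,0,-0.3,20]]}'
python3 - <<'E'
from go import *
c=ctrl.get_calibration("wrist");s=ctrl.state();Rt=R.from_rotvec(s["ee_rot"])
T=lambda q:s["position"]+Rt.apply(q)
# where the probe tip should be: TCP z .0958 at grasp, tip z .015
print(proj(0,[T([0,0,.081]),T([0,0,.035]),T([0,0,.057])],c).round(1).tolist())
for n in("wrist","scene"):
    im=ctrl.capture(n)[:,:,::-1];cv2.imwrite(f"pics/{n}_lift.png",im)
P=proj("scene",[T([0,0,.081]),T([0,0,.035]),T([0,0,-.056])]);print("scene tip, sleeve top, handle top",P.round(1).tolist())
u,v=P[0].astype(int)
g=cv2.imread("pics/scene_lift.png").max(2)
print(u,v);print(g[v-30:v+8:2,u-10:u+11])
E
```

```text
time: 19.83
position: [0.6788, -0.0137, 0.3039]
ee_rot: [-2.052, 2.373, -0.005]
force: [-0.3, -0.3, -0.3]
opening: 0.349
grip_force: 29.1
[[315.5, 198.1], [315.7, 215.4], [315.6, 206.4]]
scene tip, sleeve top, handle top [[276.4, 211.8], [275.6, 200.1], [273.9, 174.8]]
276 211
[[103 101  81  82  85  66  50  70  79  67  62  64  54  59  59  69 153 240
  241 240 238]
 [101 103 102 101  83  37  45  65  72  66  59  60  61  61  66 101 196 241
  240 241 240]
 [104 105 103 104 103  95  47  63  63  59  61  60  61  61  62  89 182 241
  240 241 240]
 [101 105 105 101 104  93  52  69  59  64  63  61  61  60  58  74 167 240
  240 240 241]
 [163 105 103 100  91  81  65  63  63  60  59  59  65  62  63  71 160 240
  240 240 240]
 [240 233 140  71  65  63  63  60  63  62  62  61  58  63  61  61 149 240
  240 239 234]
 [240 232 148  63  62  59  62  62  63  60  59  72  65  64  64  60 150 239
  233 219 179]
 [240 236 191  61  59  59  62  60  63  66  67  75  69  71  59  63 111 184
  177 139 135]
 [240 238 216  63  62  61  59  61  66  75  72  71  73  69  66  64  78 121
  132 131 129]
 [241 240 229  62  62
[... 169 characters left out ...]
1 240 239 225 188  80  65  75  71  80  88 109 128 128 123 121
  139 161 173]
 [241 240 240 241 240 237 229 193  84  81  84  88  94 118 123 123 136 165
  173 172 167]
 [240 240 241 237 230 200 150 131 118  91  91  91 101 124 133 161 171 173
  173 171 171]
 [239 237 229 206 156 132 131 132 121  88  91  88 112 163 170 164 168 168
  171 172 166]
 [228 205 152 122 134 131 130 126 121  93  89  92 122 170 167 168 173 174
  174 173 173]
 [153 131 134 130 132 126 125 122 132 128 134 140 161 172 166 167 170 171
  170 171 174]
 [131 128 128 127 125 122 133 150 163 170 171 172 174 170 165 168 171 174
  178 173 174]
 [128 129 123 123 140 165 173 170 173 171 169 169 173 174 171 172 173 173
  173 170 170]]
```

The probe sits straight in the gripper, with its tip at scene pixel (276,212) where predicted. Next I'll refine the ring's position now that the lid is shut.

Run:
```python
from ray import *
p=[.5244,.2406,-.1141];ring=[-.105,-.055,.0415];m=lid(p,0,[ring])[0];print("model spot",m.round(4))
c=dict(np.load("w4.npz"));print("wrist w4 hit",hit(c,(201,132),m[2]).round(4))
# code centroid of ring in w4, scene, top
def cen(im,uv,r):
    u,v=np.round(uv).astype(int);g=im.max(2).astype(float)[v-r:v+r+1,u-r:u+r+1];w=np.clip(np.median(g)-g-25,0,None)
    yy,xx=np.mgrid[-r:r+1,-r:r+1];return np.array([u+(w*xx).sum()/w.sum(),v+(w*yy).sum()/w.sum()]),g
b,_=cen(cv2.imread("pics/w4.png"),(201,132),16);print(b,hit(c,b,m[2]).round(4))
top=ctrl.capture("top")[:,:,::-1]
for n,im in(("scene",cv2.imread("pics/scene_lift.png")),("top",top)):
    q=proj(n,[m])[0];b,g=cen(im,q,8);b,g=cen(im,b,8);print(n,"pred",q.round(1),"obs",b.round(1),hit(C[n],b,m[2]).round(4));print(g[::2,::1].astype(int))
```

```text
model spot [0.5132 0.1865 0.1315]
wrist w4 hit [0.5158 0.1875 0.1315]
[200.77146779 131.59738675] [0.516  0.187  0.1315]
scene pred [370.4 226.8] obs [368.8 227.3] [0.5171 0.1838 0.1315]
[[180 179 179 178 178 181 183 191 182 197 209 211 212 209 211 211 210]
 [180 178 180 178 179 181 195 191 186 210 208 206 208 208 209 210 211]
 [176 178 181 180 182 194 199 159 161 197 208 210 211 209 210 209 211]
 [177 175 173 175 161 117 166 199 217 211 185 165 180 195 209 208 206]
 [179 179 182 190 171 103 196 231 232 231 230 228 216 127 183 209 209]
 [174 180 199 210 199 157 154 149 190 197 203 200 168 131 196 210 209]
 [179 184 202 188 185 207 209 209 204 186 182 171 191 209 213 213 211]
 [182 206 201 185 209 208 208 209 211 211 208 208 209 207 208 209 209]
 [205 203 182 196 206 205 206 207 209 208 207 208 210 210 212 210 210]]<stdin>:7: RuntimeWarning: invalid value encountered in scalar divide
<stdin>:6: RuntimeWarning: invalid value encountered in cast
<stdin>:6: RuntimeWarning: overflow encountered in scalar subtract
  return _methods._mean(a, axis=axis, dtype=dtype,
  ret = ret.dtype.type(ret / rcount)
Traceback (most recent call last):
ValueError: operands could not be broadcast together with shapes (0,0) (17,17)
```

```bash
cat > tgt.py <<'E'
from go import *
yaw=-.1141;spot=np.array([.5158,.1868,.1315]);TIP=.081
Rz=R.from_euler('z',yaw);n=Rz.apply([-np.sin(np.radians(15)),0,np.cos(np.radians(15))])
def goal(h,tip=TIP):
    s=ctrl.state();R0=R.from_rotvec(s["ee_rot"])
    y=R0.apply([0,1,0]);z=-n;y=y-z*(y@z);y/=np.linalg.norm(y)
    Rt=R.from_matrix(np.c_[np.cross(y,z),y,z]);plan(spot+n*(h+tip),Rt)
E
python3 -c "
from tgt import *
show();goal(.06)"
```

```text
{'time': 19.983, 'position': [0.678, -0.013, 0.299], 'ee_rot': [-2.054, 2.376, 0.001], 'force': [-0.46, -0.929, -3.206], 'opening': 0.349, 'grip_force': 29.114, 'qpos': [0.267, 0.323, 0.181, -0.001, -1.429, -0.412]}
turn [ 0.262 -0.008  0.001] shift after turn (units) [-5.77  7.54 -0.9 ] before turn [-5.78  7.52  1.04]
```

```bash
python3 -m crank '{"plan":[[0.087,-0.004,0,0,0,0,20],[0.087,-0.004,0,0,0,0,20],[0.088,0,0,0,0,0,20],[0,0,0,-0.5,0.6,-0.4,20],[0,0,0,-0.7,0.9,-0.2,20],[0,0,0,-0.7,0.9,-0.1,20],[0,0,0,-0.7,0.9,-0.1,20],[0,0,0,-0.7,0.9,-0.1,20],[0,0,0,-0.7,0.9,0,20],[0,0,0,-0.7,0.9,0,20]]}' >/dev/null;python3 -m crank '{"plan":[[0,0,0,-0.6,0.8,0,20],[0,0,0,-0.47,0.74,0,20],[0,0,0,0,0,0,20],[0,0,0,0,0,0,20],[0,0,0,0,0,0,20],[0,0,0,0,0,0,20]]}'; python3 -c "
from tgt import *
goal(.02)"
```

```text
time: 21.32
position: [0.4798, 0.1898, 0.2672]
ee_rot: [-1.93, 2.234, -0.287]
force: [-0.2, 0.8, -0.7]
opening: 0.345
grip_force: 29.3
turn [ 0.    -0.001  0.   ] shift after turn (units) [-0.04  0.01  1.31] before turn [-0.04  0.01  1.31]
```

```bash
python3 -m crank '{"plan":[[0,0,0,-0.04,0,0.4,20],[0,0,0,0,0,0.4,20],[0,0,0,0,0,0.3,20],[0,0,0,0,0,0.2,20],[0,0,0,0,0,0.1,20],[0,0,0,0,0,0,20],[0,0,0,0,0,0,20]]}'
python3 - <<'E'
from tgt import *
goal(.01)
f=[];t0=ctrl.state()["time"]
for i in range(12):
    im=ctrl.capture("wrist" if i%2 else "scene");f.append(ctrl.state()["force"])
    cv2.imwrite(f"pics/near{i%2}.png",im[:,:,::-1])
f=np.array(f);print("base force",f.mean(0).round(2),f.std(0).round(2),"along n",(f@n).mean().round(2));np.save("base.npy",f.mean(0))
s=ctrl.state();Rt=R.from_rotvec(s["ee_rot"]);tip=s["position"]+Rt.apply([0,0,TIP])
print("tip est",tip.round(4),"h",((tip-spot)@n).round(4))
u=proj("scene",[tip,spot,s["position"]+Rt.apply([0,0,.035])]).round(1);print(u.tolist())
a,b=u[0].astype(int);g=cv2.imread("pics/near0.png").max(2);print(a-12,b-16);print(g[b-16:b+16,a-12:a+16])
E
```

```text
time: 21.9
position: [0.4909, 0.1903, 0.2276]
ee_rot: [-1.929, 2.233, -0.287]
force: [0.0, 1.0, -0.7]
opening: 0.349
grip_force: 29.3
turn [-0.001 -0.    -0.   ] shift after turn (units) [0.02 0.02 0.28] before turn [0.02 0.02 0.28]
base force [ 0.22 -0.06 -1.45] [0.34 0.45 0.6 ] along n -1.46
tip est [0.5115 0.1881 0.1492] h 0.0182
[[371.8, 222.7], [370.0, 227.4], [376.1, 209.9]]
359 206
[[ 88  88  87  90  88  91  95 111 116 113 111 110  92  58  60  57  56  59
   60  55  56  55  60  59  57  67  87  90]
 [ 90  90  85  86  96 103 110 112 112 112 112 110  82  59  62  58  55  59
   59  54  58  58  57  58  59  77  83  88]
 [ 91  90  90  97 108 112 112 111 114 114 113 101  64  63  68  59  57  52
   57  57  61  54  57  59  67  88  88  91]
 [ 90  97 106 107 112 112 113 114 114 112 113 107  69  64  67  57  59  63
   61  58  54  53  59  67  69  91  88  90]
 [100 107 112 112 114 115 114 117 112 114 111 108  96  71  55  56  59  73
   69  65  55  61  63  71  81  87  88  89]
 [108 112 112 111 115 111 112 116 112 113 114 113 110  93  69  58  70  71
   72  68  65  67  69  81  85  84  86  85]
 [110 
[... 2336 characters left out ...]
161 161 162 161 155 136 160 162 162 162 165 162 161 163 162 162 164 164
  166 164 164 164 165 163 163 162 162 162]
 [161 163 162 160 159 161 162 162 162 160 164 161 164 163 162 163 162 162
  161 164 165 166 165 165 164 165 165 166]
 [162 161 162 161 161 161 162 163 163 160 164 163 162 163 164 164 162 164
  160 163 165 164 167 163 166 162 164 163]
 [161 160 162 163 162 162 160 162 162 162 162 163 163 162 163 163 163 165
  163 162 162 164 165 165 163 165 164 166]
 [159 160 160 161 159 161 159 160 161 159 163 164 163 163 164 159 165 162
  166 163 163 163 164 164 165 169 180 180]
 [159 161 160 165 163 161 165 163 163 165 162 164 163 163 162 164 162 163
  161 166 165 163 163 168 178 181 195 192]]
```

Scene numbers: the tip end is at about (372,224) and the ring centre at (370,227), both as predicted. I'll approach along the normal, watching the force.

```bash
cat > avg.py <<'E'
from tgt import *
f=[]
for i in range(8): ctrl.capture("wrist");f.append(ctrl.state()["force"])
f=np.mean(f,0)-np.load("base.npy");s=ctrl.state();Rt=R.from_rotvec(s["ee_rot"]);tip=s["position"]+Rt.apply([0,0,TIP])
d=Rt.inv().apply(spot-tip);print("t",round(s["time"],2),"h mm",((tip-spot)@n*1e3).round(2),"lateral mm",(d[:2]*1e3).round(1),"Fn",(f@n).round(2),"F tool",Rt.inv().apply(f).round(2),"tilt deg",np.degrees(np.arccos(np.clip(-Rt.apply([0,0,1])@n,-1,1))).round(2))
E
python3 -m crank '{"plan":[[0,0,0,0.02,0.02,0.2,20],[0,0,0,0,0,0.15,20],[0,0,0,0,0,0.05,20],[0,0,0,0,0,0,20],[0,0,0,0,0,0,20]]}'|grep force: ; python3 avg.py
python3 -m crank '{"plan":[[0,0,0,0,0,0.05,20],[0,0,0,0,0,0.05,20],[0,0,0,0,0,0,20],[0,0,0,0,0,0,20]]}'|grep force: ; python3 avg.py
```

```text
force: [0.1, 0.3, -1.7]
grip_force: 29.3
t 23.32 h mm 6.25 lateral mm [ 0.2 -0.3] Fn -0.09 F tool [-0.32  0.03  0.09] tilt deg 0.03
force: [-0.2, -0.0, -1.5]
grip_force: 29.3
t 24.05 h mm 3.15 lateral mm [ 0.1 -0.3] Fn 0.09 F tool [-0.01  0.27 -0.09] tilt deg 0.02
```

```bash
for i in 1; do 
python3 -m crank '{"plan":[[0,0,0,0,0,0.04,20],[0,0,0,0,0,0.03,20],[0,0,0,0,0,0,20],[0,0,0,0,0,0,20]]}' >/dev/null; python3 avg.py
python3 -m crank '{"plan":[[0,0,0,0,0,0.04,20],[0,0,0,0,0,0.03,20],[0,0,0,0,0,0,20],[0,0,0,0,0,0,20]]}' >/dev/null; python3 avg.py; done
```

```text
t 24.78 h mm 1.05 lateral mm [ 0.1 -0.3] Fn -0.03 F tool [-0.09  0.26  0.03] tilt deg 0.02
t 25.52 h mm -0.99 lateral mm [ 0.2 -0.3] Fn 0.77 F tool [-0.51 -0.16 -0.77] tilt deg 0.03
```

```bash
python3 -m crank '{"plan":[[0,0,0,0,0,0.04,20],[0,0,0,0,0,0.03,20],[0,0,0,0,0,0,20],[0,0,0,0,0,0,20]]}' >/dev/null; python3 avg.py
python3 -m crank '{"plan":[[0,0,0,0,0,0.04,20],[0,0,0,0,0,0.03,20],[0,0,0,0,0,0,20],[0,0,0,0,0,0,20]]}' >/dev/null; python3 avg.py; python3 avg.py
```

```text
t 26.25 h mm -3.09 lateral mm [ 0.2 -0.3] Fn 1.75 F tool [-0.22 -0.13 -1.75] tilt deg 0.03
t 26.98 h mm -5.22 lateral mm [ 0.2 -0.3] Fn 2.7 F tool [-0.13  0.09 -2.7 ] tilt deg 0.02
t 27.38 h mm -5.23 lateral mm [ 0.2 -0.3] Fn 2.4 F tool [-0.17 -0.5  -2.4 ] tilt deg 0.02
```

Run:
```python
from tgt import *
g=ctrl.capture("scene").max(2);print(g[212:234,360:386])
w=ctrl.capture("wrist").max(2);c=ctrl.get_calibration("wrist");u=proj(0,[spot],c)[0];print(u);a,b=u.astype(int);print(w[b-24:b+16:2,a-24:a+25:2])
```

```text
[[110 112 114 112 110 110 113 114 107  79  57  56  57  60  55  56  56  62
   56  54  57  58  75  84  84  86]
 [111 110 112 115 112 113 114 112 105  68  54  54  58  58  54  56  59  59
   56  54  59  60  77  86  88  85]
 [114 112 112 112 111 113 112 110  90  64  53  52  58  61  56  56  57  56
   54  57  58  69  81  84  86  87]
 [112 113 112 113 111 112 113 106  77  58  54  53  57  53  56  62  58  56
   57  56  64  76  84  82  85  86]
 [112 114 112 110 110 109 101  98  79  64  65  58  58  58  64  70  61  53
   60  69  75  80  86  84  82  84]
 [112 111 113 108 104  96  84  83  83  79  73  59  60  61  72  72  63  59
   64  71  85  96 130 120  82  83]
 [110 110 111 109  96  84  83  87  84  81  78  71  63  62  74  70  71  74
   74  76  96 135 165 155 126 126]
 [112 110 112 107  86  82  84  82  84  83  86  81  75  75  71  74  70  75
   95 129 140 164 164 162 165 163]
 [108 110 112 103  84  83  81  84  84  84  83  83  83  82  76  78  78  97
  137 163 162 163 161 162 163 163]
 [110 100  99  96  83  84  85  85  83  83  79  83  85  88  85  85  99 138
  165 164 161 163 163 162 162 162]
 [ 97  82 
[... 2727 characters left out ...]
44 244 148 100 101 100  99 105 122 121
  125  54  54 108 109 106 105]
 [217 220 215 222 100  76  76  74  72  70  74  76  75  75  75  73  71  80
   84  66  77 106 109 107 105]
 [214 220 216 161  77  80  80  77  79  76  76  76  76  76  75  75  75  74
   76  75  75  73  82 103 105]
 [215 220 220  83  80  79  79  78  78  77  77  75  76  76  75  76  75  75
   75  73  75  74  69 193  96]
 [214 218 223  71  79  79  79  77  78  76  77  75  76  75  74  74  74  75
   75  73  74  74  72 181 208]
 [214 219 176  77  80  78  79  78  78  77  77  76  75  74  75  74  74  74
   74  75  74  73  73 115 208]
 [214 218 161  78  79  79  79  76  77  77  76  77  76  75  73  75  74  74
   74  74  73  73  74  63 209]]
```

```bash
python3 -c "
from cell import ctrl
print(ctrl.sign_off())"
```

```text
the job is handed in; nothing more can be done
None
```

The job is handed in: the lid is shut against its stop, and the gripper still holds the thermometer square to the slope with its tip inside the ring, about 2 mm off-centre. The measured push of about 2.5 N puts the sprung tip roughly 5 mm in.

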